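# Slide a radio battery along the charger rail into its bay

## Task

Put the flat radio battery on charge without picking it up: with a fingertip, push the black and orange pack straight back against the charging tray's rail until it lies flush, then keep it against the rail and drag it along into the corner bay marked by the green lamp, fully home against the bay's end wall. Never lift or tip the pack, leave everything else where it stands, and take your hand away at the end.

Things in the scene. Friction and masses are not known exactly. Their poses are not given: they have to be found in the camera images.
- tray: Grey charging tray fixed to the desk; place and yaw vary. Origin: at desk height under the middle of the rail's working face. x points across the floor to the rail, y along the rail, z up. Floor top 8 mm above the desk, from x = -150 mm to the rail, 420 mm long, open in front. A pack fully home is centred at x = -25 mm, y = +145 or -145 mm, parallel to y.
- rail_mid (a point): Middle of the aluminium rail's working face (tray x = 0), at its top edge, 26 mm above the desk. The straight rail runs the tray's whole length along tray y, 12 mm thick. Behind it is a ledge (tray x 12 to 110 mm) with two lamps, a radio and a spare pack.
- bay_left (a point): Point on the floor in the corner (rail face and end wall meet) of the bay at the +y end: tray x = 0, y = +200 mm. The end wall (10 mm thick, top 26 mm above the desk) runs from here 70 mm towards tray -x. A front lip (top 21 mm above the desk) faces the rail at tray x -58 to -68 mm and reaches 24 mm from the end wall, so the bay's mouth is 58 mm wide and opens along the rail.
- bay_right (a point): Mirror image of bay_left at the other end of the rail: tray x = 0, y = -200 mm, with the same end wall and lip.
- pack: Flat battery to charge: black block, orange strip on top, loose on the tray floor, about 0.18 kg, 50 mm (own x) by 110 mm (own y) by 22 mm high. Origin: centre of its underside, 8 mm above the desk. Own +x is the flat long side that goes against the rail; starts within 0.3 rad of the tray's yaw. The scoop is in the opposite long side.
- scoop (a point): Middle of the bottom of the pack's thumb scoop, 11 mm above its underside, at own x = -11 mm, y = 0. The scoop is a full-height notch in the near long side, 50 mm wide (own y -25 to +25 mm), 14 mm deep, between two 30 mm lugs: a fingertip in it can push the pack to the rail and, against a lug, drag it either way. At home the leading lug is behind the lip and the scoop still open.
- lamp_green: Green dome lamp on a white 36 mm square base, 28 mm high, fixed on the ledge behind the rail at tray x = 65 mm and at tray y = +145 or -145 mm: it marks the bay to use (the bay at the same end of the rail). Origin: centre of its underside.
- lamp_red: The same lamp in red, behind the other bay: that bay is out of order. Origin: centre of its underside.
- radio: Bystander: black handheld radio lying on the ledge behind the rail, 58 x 105 x 34 mm, with a stub aerial, 150 mm long (own y) over all; origin at the centre of its underside.
- spare_pack: Bystander: white spare battery with a blue label lying on the ledge behind the rail, 70 x 45 x 20 mm; origin at the centre of its underside.
- sauce: Bystander: amber sauce bottle with red cap, 48 mm across, 130 mm tall, on the desk left of the tray; origin at the centre of its underside.
- mug: Bystander: blue mug, 80 mm across, 92 mm tall, on the desk left of the tray; origin at the centre of its underside.
- phone: Bystander: flat black phone, 150 x 72 x 9 mm, on the desk right of the tray; origin at the centre of its underside.
- mouse: Bystander: black computer mouse, 100 x 60 x 33 mm, on the desk right of the tray; origin at the centre of its underside.

How it is judged:
On the way, in this order (a step that is already met when the one before it is completed fails the run):
1. the pack lies flush against the rail, still outside the bays (x of pack in the frame of tray above -0.029 m and angle between the y axis of pack and the y axis of tray, either way round below 0.08 rad and y of pack in the frame of tray between -0.115 and 0.115 m), for 0.1 s.
2. the pack is fully home in the bay with the green lamp (x of pack in the frame of tray above -0.029 m and angle between the y axis of pack and the y axis of tray, either way round below 0.05 rad and z of pack in the frame of tray below 0.0115 m and ((y of lamp_green in the frame of tray above 0 m and y of pack in the frame of tray above 0.14 m) or (y of lamp_green in the frame of tray below 0 m and y of pack in the frame of tray below -0.14 m))), for 0.2 s.
At the end, for the whole second after the job is handed in: The pack lies flat on the tray in the bay with the green lamp, its long side within 4 mm of the rail and parallel to it within 0.05 rad, its end within 5 mm of the bay's end wall, at rest, with the robot clear (all of step 2 and linear speed of pack below 0.01 m/s); the robot touches nothing.
It fails at once if the pack is lifted off the tray floor (more than 8 mm) (z of pack in the frame of tray above 0.016 m).
It fails at once if the pack is tipped (more than 0.25 rad) (angle between pack's own z axis and vertical above 0.25 rad).
It fails at once if the pack travels towards a bay more than 12 mm off the rail (x of pack in the frame of tray below -0.037 m and (y of pack in the frame of tray above 0.105 m or y of pack in the frame of tray below -0.105 m)).
It fails at once if another loose thing (radio, spare pack, sauce bottle, mug, phone, mouse) is moved more than 15 mm (distance of any of radio, spare_pack, sauce, mug, phone, mouse from where it was at the start of the episode above 0.015 m).
It also fails if it takes over 58 s, if anything falls off the work surface, if the arm or the gripper's body presses on something with over 40 N, if the wrist force passes 120 N, or if a joint passes its speed limit or range.

## Robot

A 7-joint arm with a two-finger parallel gripper is mounted at the origin on the work surface. World frame = base frame: x ahead of the robot, y to its left, z up, the work surface at z = 0. Lengths are in m, angles in rad, forces in N, time in s.
With the tool pointing down it reaches from about 0.4 to 0.85 m from the base axis. Payload 10.4 kg.
Tool frame: the origin (TCP) lies between the finger pads; the fingertips stand ahead of it and the grasp point (between the pads) lies 6 mm ahead of it (finger_overhang is the z of the fingertips in the tool frame, in m); z points along the fingers, y is the direction in which the jaws open and shut (so a half turn about z gives the same grasp; the last joint's range is limited). The gripper opens to 85 mm and grips with 20 to 120 N. Pads are 22 mm wide; open, the fingers measure 114 mm over their backs; the gripper's body (76 mm by 85 mm) begins 54 mm behind the grasp point. The pads swing forward as they close: fully open they stand 13 mm farther back than shut.
Start: joints at [-1.169, 0.332, -0.065, 1.46, 0.022, 1.35, -0.088], TCP at [0.258, 0.569, 0.256] pointing down, gripper open.
Joint ranges: [-2.6, 2.6], [-0.5, 2.12], [-1.47, 1.34], [0.16, 2.42], [-1.27, 4.41], [0.06, 2.06], [-2.6, 2.6]. Speed limits (rad/s): [2.22, 2.22, 2.79, 2.79, 3.14, 3.14, 3.14].

## Interface

Orientations are given as a unit quaternion [x, y, z, w].
In Python, from workcell import * gives the robot as it stands.
- The arm moves only by the shell command python3 -m creep 'ROWS' [FORCE]. ROWS is JSON, a list of rows, each a list of 7 numbers: the turn, a rotation vector about the tool's x, y, z in rad, then the shift along the tool's x, y, z in mm, then the closure in counts, from 0 (fully open) to 255 (shut). In form: [[wx, wy, wz, dx, dy, dz, claw], ...]. A call has 1 to 8 rows; each row shifts and turns the commanded pose from where the row before left it, along the tool's axes as they then stand; what a row does not reach is not made up. A row lasts 1/10 s, in which the tool goes at most 50 mm and 8.59 degrees, less where a joint would pass 70% of its speed; a pose out of reach is approached as far as the arm can. A call is refused whole if a number of a shift passes 50 or a number of a turn 0.15, either way. A call with a gripper value outside its range is refused whole. The fingers move at their own pace and stop on an object; FORCE is the grip in N (left out, the last holds). Time passes only in rows, so rows that do not move let the fingers close. It gives the time, the measured TCP pose, the force and the opening at its end, in the units of the state.
- get_obs(): the state, without advancing time (a new reading comes with each control period).
- camera(name): name is "scene" or "side" or "wrist"; returns (picture, depth): 480x640x3 uint8, blue, green, red; 480x640 float32, m along the optical axis (not along the pixel's ray), 0 where there is no reading.
- camera_model(name): a dict with "camera_matrix" (3x3 intrinsics, pixels), "k1" (the pictures are not rectified: a ray, as slopes to the right and down, at radius r is drawn at 1 + k1 r^2 times it, then the intrinsics apply), "R" (3x3) and "t" (3): a world point X has camera coordinates R X + t; the wrist camera has in their place "mount" (4x4, takes a point from camera to tool coordinates, whose origin is the TCP and whose axes are the flange's). Camera axes: x right, y down, z forward; pixel columns grow to the right and rows downward; lengths in m; the calibration is good to about 2 mm. A picture is of the moment at which its call begins: read the wrist's pose just before it. camera_model takes no time and is no camera call.
- hand_in(): hands the job in, once; it reports no verdict.
The state is a dict: "clock": time; "joint_pos": joint angles; "joint_velocities": joint speeds; "tau": joint torques, N m; "position": TCP position; "ee_rot": TCP orientation; "ft_force": force on the tool from outside, world axes, zero at the start; "torque": the same for the moment, N m; "grip_width": opening from 0.0 (shut) to 1.0 (fully open).
Only numpy, scipy, OpenCV 4.12 (cv2) and the standard library are available. Lean on these libraries where they do the work, as an engineer would, in place of code of your own. Each camera call takes 0.05 s, during which the arm holds its last target.

## Working session

There is one attempt and no reset: what is moved stays moved. The work goes in short steps, Python scripts to look and compute and a shell command to move; the robot and the scene stay as the last step left them, time stands still between calls to the robot, and variables do not carry over. Pictures are saved under pics/ and viewed, and the job is handed in when it is done.

```bash
ls; mkdir -p pics; python3 - <<'E'
from workcell import *
import cv2
o=get_obs(); print({k:o[k] for k in o})
for n in ["scene","side","wrist"]:
    p,d=camera(n); cv2.imwrite(f"pics/{n}0.png",p)
    m=camera_model(n); print(n,m)
    import numpy as np; np.savez(f"{n}0.npz",p=p,d=d)
try: print(finger_overhang)
except Exception as e: print(e)
E
```

```text
pics
{'clock': 0.0, 'joint_pos': array([-1.16857464,  0.33284498, -0.06473576,  1.46094718,  0.0216051 ,
        1.34988905, -0.08850477]), 'joint_velocities': array([-0.00054916, -0.00058345,  0.00018171, -0.00045937,  0.00060204,
       -0.00047767, -0.00036404]), 'tau': array([ 9.75155785e-05, -6.25454879e+01,  4.90591954e-02, -3.91599083e+01,
        1.61177188e-02,  1.00678933e-02, -1.38784591e-05]), 'position': array([0.25744438, 0.56914196, 0.25552999]), 'ee_rot': array([ 2.10792061e-01,  9.77530676e-01, -6.86211724e-04, -1.18061870e-04]), 'ft_force': array([ 0.58762501,  0.10040819, -0.0911533 ]), 'torque': array([-0.06897562, -0.00775296, -0.06862739]), 'grip_width': 1.0020707573136098}
scene {'camera_matrix': array([[469.51585656,   0.        , 318.3462008 ],
       [  0.        , 469.51585656, 241.55266668],
       [  0.        ,   0.        ,   1.        ]]), 'k1': -0.04877447966192295, 'R': array([[-0.45729445,  0.8891986 ,  0.01440917],
       [ 0.623678  ,  0.33220932, -0.70757524],
       [-0.63396178, -0.31458355, -0.70649109]]), 't': array([ 0.26101337, -0.3300616 ,
[... 288 characters left out ...]
841596, -0.76039697, -0.61840728],
       [ 0.17908398,  0.59220363, -0.78563591]]), 't': array([-0.56501148,  0.13621754,  0.99621752])}
wrist {'camera_matrix': array([[415.97862749,   0.        , 323.37582384],
       [  0.        , 415.97862749, 233.32303517],
       [  0.        ,   0.        ,   1.        ]]), 'k1': -0.0926132480955452, 'mount': array([[ 7.46312519e-04, -9.62700961e-01, -2.70566632e-01,
         6.78363461e-02],
       [ 9.99998421e-01,  1.15483549e-03, -1.35068353e-03,
        -1.07866636e-03],
       [ 1.61276428e-03, -2.70565196e-01,  9.62700303e-01,
        -1.16749086e-01],
       [ 0.00000000e+00,  0.00000000e+00,  0.00000000e+00,
         1.00000000e+00]])}
0.025
```

View pics/scene0.png

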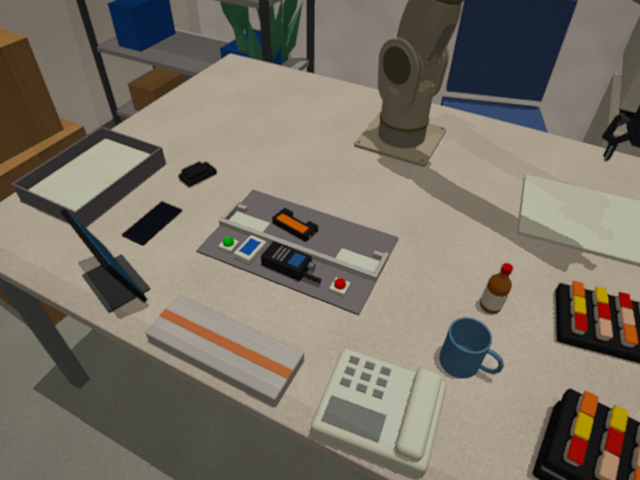

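View pics/side0.png

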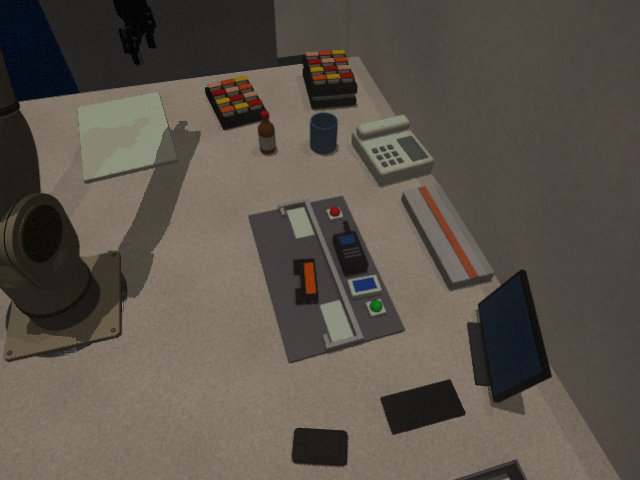

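View pics/wrist0.png

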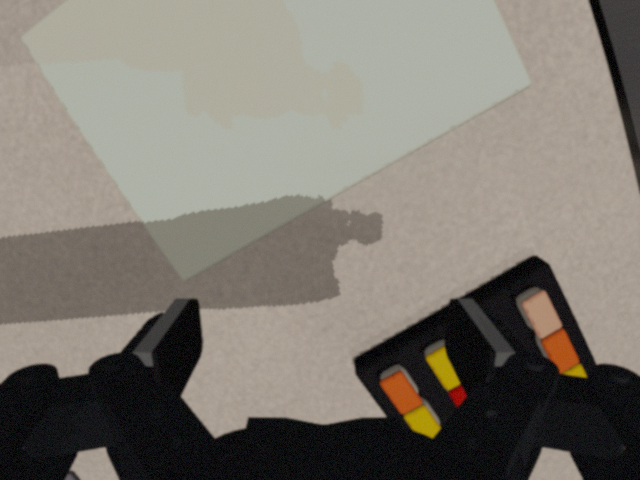

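The green lamp is at the robot's right end of the rail (scene px ~(229,242), side px ~(376,307)), and the pack is near mid-tray (side px ~(308,281)). Next I measure positions.

```bash
cat > h.py <<'E'
import numpy as np, cv2
from scipy.spatial.transform import Rotation as Ro
from workcell import *
def cam(n,o=None):
    m=camera_model(n); K=m["camera_matrix"]; k1=m["k1"]
    if n=="wrist":
        R0=Ro.from_quat(o["ee_rot"]).as_matrix(); M=m["mount"]
        Rw=R0@M[:3,:3]; c=np.array(o["position"])+R0@M[:3,3]
    else:
        Rw=m["R"].T; c=-Rw@m["t"]
    return K,k1,Rw,c
def slopes(K,k1,uv):
    return cv2.undistortPoints(np.array(uv,float).reshape(-1,1,2),K,np.array([k1,0,0,0.])).reshape(-1,2)
def rays(C,uv):
    K,k1,Rw,c=C; s=slopes(K,k1,uv)
    return c,np.c_[s,np.ones(len(s))]@Rw.T
def plane(C,uv,z):
    c,d=rays(C,uv); return c+d*((z-c[2])/d[:,2])[:,None]
def tri(rs):
    A=np.zeros((3,3));b=np.zeros(3)
    for c,d in rs:
        d=d/np.linalg.norm(d);P=np.eye(3)-np.outer(d,d);A+=P;b+=P@c
    x=np.linalg.solve(A,b)
    return x,[np.linalg.norm((np.eye(3)-np.outer(d,d)/(d@d))@(x-c)) for c,d in rs]
def mask(p,col):
    h=cv2.cvtColor(p,cv2.COLOR_BGR2HSV);H,S,V=cv2.split(h)
    m={"green":(H>45)&(H<80)&(S>150)&(V>60),"red":((H<6)|(H>174))&(S>170)&(V>80),
       "orange":(H>5)&(H<16)&(S>180)&(V>100),"pale":(H>30)&(H<80)&(S>8)&(S<60)&(V>120)}[col]
    return m.astype(np.uint8)
def blobs(p,col,mina=15):
    n,l,s,c=cv2.connectedComponentsWithStats(mask(p,col))
    return [(tuple(np.round(c[i],1)),int(s[i,4]),l==i) for i in range(1,n) if s[i,4]>=mina]
E
python3 - <<'E'
from h import *
for n in ["scene","side"]:
    z=np.load(n+"0.npz");
    for col in ["green","red","orange","pale"]: print(n,col,[b[:2] for b in blobs(z['p'],col)][:12])
E
```

```text
scene green [((np.float64(227.7), np.float64(241.0)), 78)]
scene red [((np.float64(506.9), np.float64(268.2)), 83), ((np.float64(339.6), np.float64(283.1)), 93), ((np.float64(625.0), np.float64(300.3)), 156), ((np.float64(603.6), np.float64(310.7)), 181), ((np.float64(580.8), np.float64(321.8)), 199), ((np.float64(614.1), np.float64(441.4)), 382), ((np.float64(577.1), np.float64(449.7)), 411)]
scene orange [((np.float64(292.1), np.float64(222.8)), 247), ((np.float64(578.2), np.float64(288.9)), 149), ((np.float64(178.8), np.float64(321.2)), 94), ((np.float64(212.8), np.float64(333.9)), 86), ((np.float64(630.5), np.float64(334.0)), 217), ((np.float64(225.6), np.float64(345.8)), 58), ((np.float64(244.6), np.float64(349.2)), 17), ((np.float64(258.4), np.float64(355.9)), 17), ((np.float64(270.3), np.float64(367.9)), 66), ((np.float64(276.3), np.float64(364.6)), 42), ((np.float64(588.8), np.float64(403.8)), 317), ((np.float64(636.8), np.float64(473.8)), 63)]
scene pale [((np.float64(94.4), np.float64(148.6)), 134), ((np.float64(115.7), np.float64(144.1)), 25), ((np.float64(108.0), np.float
[... 1110 characters left out ...]
oat64(226.6), np.float64(108.6)), 61), ((np.float64(426.3), np.float64(196.5)), 15), ((np.float64(443.7), np.float64(225.5)), 23), ((np.float64(450.0), np.float64(236.4)), 27), ((np.float64(462.9), np.float64(257.3)), 67), ((np.float64(309.5), np.float64(277.9)), 288)]
side pale [((np.float64(127.1), np.float64(129.0)), 3898), ((np.float64(383.0), np.float64(122.4)), 276), ((np.float64(388.9), np.float64(150.2)), 802), ((np.float64(299.8), np.float64(222.5)), 486), ((np.float64(374.3), np.float64(284.6)), 64), ((np.float64(353.2), np.float64(287.4)), 59), ((np.float64(335.7), np.float64(320.8)), 774), ((np.float64(381.9), np.float64(310.3)), 19), ((np.float64(371.9), np.float64(312.0)), 20)]
```

```bash
python3 - <<'E'
from h import *
p=np.load("side0.npz")['p'][180:370,230:420]; cv2.imwrite("pics/side0z.png",cv2.resize(p,None,fx=3,fy=3))
p=np.load("scene0.npz")['p'][170:330,180:420]; cv2.imwrite("pics/scene0z.png",cv2.resize(p,None,fx=3,fy=3))
E
```

```text
(no output)
```

View pics/side0z.png

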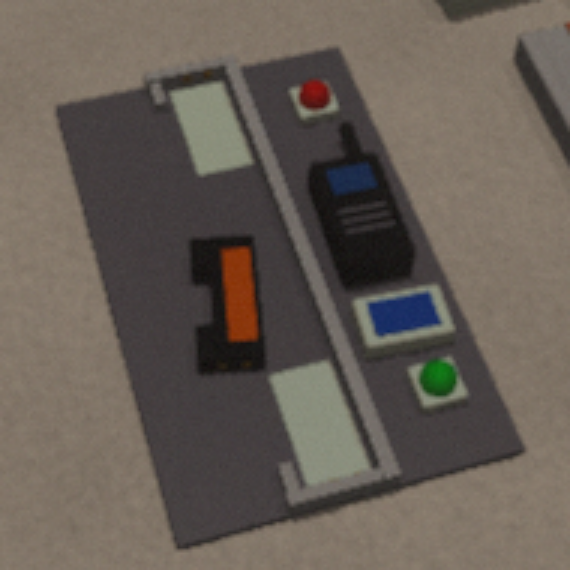

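The side zoom shows the pack with its scoop facing away from the rail, yawed slightly off the rail, and the green bay at the lower end. I'll triangulate the lamps and the strip.

```bash
python3 - <<'E'
from h import *
Cs,Cd=cam("scene"),cam("side")
def T(a,b,name):
    c1,d1=rays(Cs,[a]);c2,d2=rays(Cd,[b]); x,r=tri([(c1,d1[0]),(c2,d2[0])]); print(name,x.round(4),np.round(r,4)); return x
g=T((227.7,241),(375.7,305.5),"green"); r=T((339.6,283.1),(334.2,210.7),"red"); o=T((292.1,222.8),(309.5,277.9),"orange")
print("lampdist",np.linalg.norm((g-r)[:2]))
ey=(r-g)/np.linalg.norm((r-g)[:2]); ey[2]=0
ex=np.array([ey[1],-ey[0],0]); print("ey",ey,"yaw",np.arctan2(-ex[0]*0+ex[1],ex[0]))
org=(g+r)/2-0.065*ex; print("tray origin",org[:2])
for n,C in(("scene",Cs),("side",Cd)):
    z=np.load(n+"0.npz"); b=[b for b in blobs(z['p'],"orange") if b[1] in(247,288)][0]
    ys,xs=np.nonzero(b[2]); P=plane(C,np.c_[xs,ys],0.030)[:,:2]
    (c,wh,a)=cv2.minAreaRect((P*1000).astype(np.float32)); print(n,c,wh,a)
    L=(P-org[:2])@np.c_[ex[:2],ey[:2]]; u,s,v=np.linalg.svd(L-L.mean(0),full_matrices=False); print("strip in tray",L.mean(0),L.min(0),L.max(0),"dir",v[0],np.arctan2(v[0][0],v[0][1]))
    # rail top corners via pale bay pads
    for b in blobs(z['p'],"pale"):
        P=plane(C,[b[0]],0.0085)[0]; l=(P[:2]-org[:2])@np.c_[ex[:2],ey[:2]]
        if abs(l[0])<.2 and abs(l[1])<.25: print("pale",l.round(4),b[1])
E
```

```text
green [ 0.6602 -0.1965  0.025 ] [0.0003 0.0003]
red [0.6527 0.0943 0.0251] [0.0003 0.0003]
orange [ 0.5372 -0.0912  0.0288] [0.0009 0.0009]
lampdist 0.2908390163350268
ey [-0.02582565  0.99966646  0.        ] yaw 0.02582852230682829
tray origin [ 0.59151431 -0.05279305]
scene (537.190185546875, -90.8551254272461) (86.45194244384766, 25.428306579589844) 79.58061981201172
strip in tray [-0.05503673 -0.03619709] [-0.07463519 -0.07942201] [-0.03579252  0.0067584 ] dir [0.20880789 0.97795668] 0.2103558243049054
pale [-0.0318 -0.1469] 383
pale [ 0.0449 -0.0978] 131
pale [ 0.0632 -0.1478] 46
pale [-0.032   0.1477] 475
pale [0.0603 0.155 ] 36
pale [0.0679 0.13  ] 22
side (537.89111328125, -91.83197021484375) (82.47015380859375, 21.465478897094727) 79.63701629638672
strip in tray [-0.0548758  -0.03820137] [-0.07287329 -0.07802707] [-0.03777237  0.00424387] dir [-0.20573566 -0.9786076 ] -2.9343772631195266
pale [-0.0274  0.1454] 486
pale [ 0.0878 -0.0846] 64
pale [ 0.0382 -0.0781] 59
pale [-0.0273 -0.1483] 774
pale [ 0.0794 -0.1526] 19
pale [ 0.0564 -0.1503] 20
```

```bash
python3 -m creep '[[0,0,0,-32,-28,0,128],[0,0,0,-32,-28,0,255],[0,0,0,-32,-28,0,255],[0,0,0,-32,-28,0,255],[0,0,0,-32,-28,0,255],[0,0,0,-32,-28,0,255],[0,0,0,-32,-28,0,255],[0,0,0,-32,-28,0,255]]' 40; python3 -m creep '[[0,0,0,-32,-28,0,255],[0,0,0,-32,-28,0,255],[0,0,0,-32,-28,0,255],[0,0,0,-32,-28,0,255],[0,0,0,-32,-28,0,255],[0,0,0,-32,-28,0,255],[0,0,0,-32,-28,0,255],[0,0,0,-25,-28,0,255]]';  python3 -m creep '[[0,0,0.14,0,0,0,255],[0,0,0.14,0,0,0,255],[0,0,0.14,0,0,0,255],[0,0,0.14,0,0,0,255],[0,0,0.14,0,0,0,255],[0,0,0.14,0,0,0,255],[0,0,0.14,0,0,0,255],[0,0,0.14,0,0,0,255]]'
python3 - <<'E'
from h import *
o=get_obs(); p,d=camera("wrist"); cv2.imwrite("pics/w1.png",p); np.savez("w1.npz",p=p,d=d,pos=o["position"],rot=o["ee_rot"]); print(o["clock"],o["position"],o["ee_rot"],o["joint_pos"],o["grip_width"])
E
```

```text
clock: 0.95
position: [0.3988, 0.2581, 0.2563]
ee_rot: [0.211, 0.978, 0.0, -0.0]
ft_force: [1.3, 0.1, 0.3]
grip_width: -0.001
clock: 1.75
position: [0.5336, -0.0488, 0.2562]
ee_rot: [0.211, 0.977, -0.0, 0.0]
ft_force: [0.4, 0.5, -0.2]
grip_width: 0.001
clock: 2.55
position: [0.5329, -0.0468, 0.2561]
ee_rot: [0.7, 0.714, -0.0, -0.0]
ft_force: [0.2, 0.9, -0.7]
grip_width: 0.001
2.55 [ 0.53288243 -0.04682066  0.25609323] [ 6.99927538e-01  7.14213829e-01 -1.25596973e-04 -1.79829315e-04] [-0.52660909  0.1350236   0.58359485  1.72771069 -0.07706175  1.30219722
  0.09351401] 0.0007692779474937588
```

View pics/w1.png

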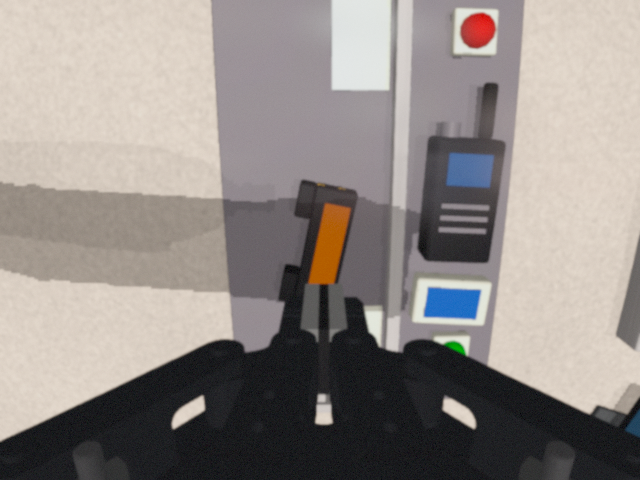

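The wrist view shows the pack's far end at px ~(303..357, 180..190) with the strip's far end at ~(323..350, 205), and the shut fingers cover its near half. I'll combine this with the side and scene measurements to get the pack pose.

```bash
python3 - <<'E'
from h import *
z=np.load("w1.npz"); p=z['p']
cv2.imwrite("pics/w1z.png",cv2.resize(p[160:330,260:420],None,fx=3.5,fy=3.5,interpolation=cv2.INTER_CUBIC))
E
```

```text
(no output)
```

View pics/w1z.png

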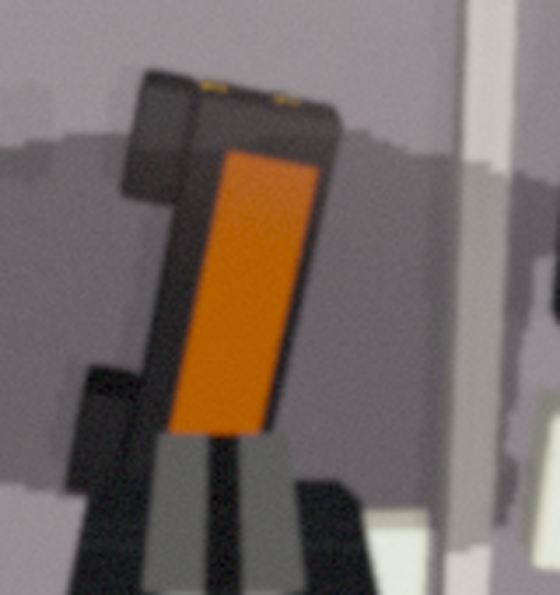

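```bash
python3 - <<'E'
from h import *
z=np.load("w1.npz"); o=dict(position=z['pos'],ee_rot=z['rot']); C=cam("wrist",o)
org=np.array([.5915,-.0528]); ey=np.array([-.0258,.9997]); ex=np.array([.9997,.0258])
q=lambda pts,h:(plane(C,np.c_[260+np.array(pts)[:,0]/3.5,160+np.array(pts)[:,1]/3.5],h)[:,:2]-org)@np.c_[ex,ey]
names=["far-left","far-right","lugfar inner","lugnear inner","lugnear end","scoopbot far","scoopbot near","strip FL","strip FR"]
pts=[(148,70),(336,103),(125,197),(88,368),(68,490),(176,205),(140,372),(228,150),(319,168)]
for n,l in zip(names,q(pts,.030)): print(n,(l*1000).round(1))
print("rail",(q([(462,20),(458,300),(445,540)],.026)*1000).round(1))
for c in ("green","red"):
    b=max(blobs(z['p'],c),key=lambda b:b[1]); print(c,((plane(C,[b[0]],.025)[:,:2]-org)@np.c_[ex,ey]*1000).round(1))
E
```

```text
far-left [-75.9  23.8]
far-right [-31.3  15.7]
lugfar inner [-82.1  -7. ]
lugnear inner [-92.4 -51. ]
lugnear end [-98.6 -84.3]
scoopbot far [-69.7  -9.1]
scoopbot near [-79.3 -52.1]
strip FL [-57.1   4.4]
strip FR [-35.2  -0.1]
rail [[  -1.3   35. ]
 [   0.4  -34.8]
 [  -0.3 -101.1]]
green [[  67.4 -137.6]]
red [[ 64.7 143.2]]
```

Pack pose in the tray frame: centre about (-63, -35) mm, yaw about -0.207 rad. The left edge measures 110.4 mm against the given 110, and the rail reads at x≈0. I'll descend in front of the scoop with the fingers shut, stopping partway to look.

```bash
python3 -m creep '[[0,0,-0.005,-14,-15,0,255],[0,0,0,-15,-16,0,255],[0,0,0,-15,-16,0,255],[0,0,0,0,0,40,255],[0,0,0,0,0,40,255],[0,0,0,0,0,40,255],[0,0,0,0,0,40,255],[0,0,0,0,0,35,255]]'
python3 - <<'E'
from h import *
o=get_obs(); p,d=camera("wrist"); cv2.imwrite("pics/w2.png",p)
s,_=camera("side"); cv2.imwrite("pics/s2.png",cv2.resize(s[180:370,220:420],None,fx=3,fy=3))
org=np.array([.5915,-.0528]); ey=np.array([-.0258,.9997]); ex=np.array([.9997,.0258])
print(o["clock"],o["position"],((o["position"][:2]-org)@np.c_[ex,ey]*1000).round(1),o["ft_force"],Ro.from_quat(o["ee_rot"]).as_matrix()[:,0])
E
```

```text
clock: 3.4
position: [0.4868, -0.0921, 0.0594]
ee_rot: [0.695, 0.719, -0.0, -0.0]
ft_force: [-0.3, -0.3, -0.1]
grip_width: 0.003
3.4 [ 0.48677736 -0.09213271  0.05942701] [-105.7  -36.6] [-0.30994096 -0.25946951 -0.07188844] [-3.40866553e-02  9.99418881e-01  2.85414721e-05]
```

View pics/w2.png

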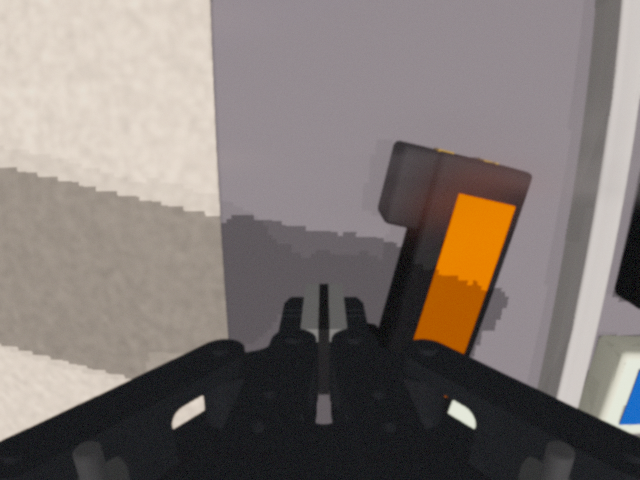

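View pics/s2.png

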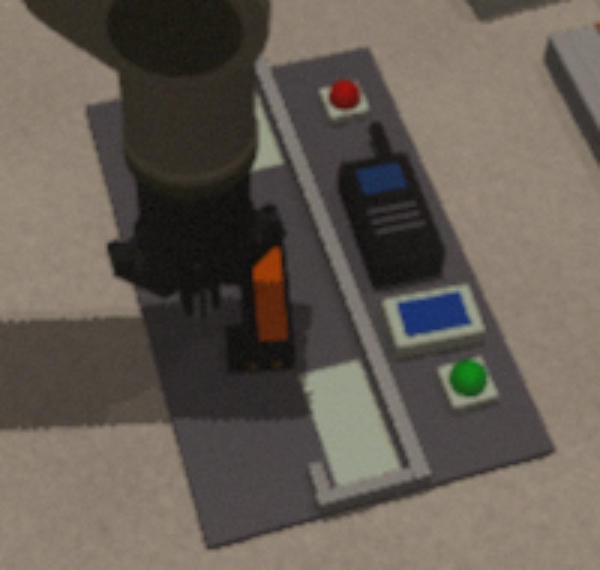

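The side view shows the tips just in front of the scoop, hanging above the floor. I want the height of the gripper's knuckles relative to the tips so they clear the rail and the ledge items, so I'll use the wrist depth.

```bash
python3 - <<'E'
from h import *
o=get_obs(); p,d=camera("wrist"); m=camera_model("wrist"); M=m["mount"]
v,u=np.mgrid[270:480:2,0:640:2]; uv=np.c_[u.ravel(),v.ravel()]; s=slopes(m["camera_matrix"],m["k1"],uv); dd=d[v,u].ravel()
P=np.c_[s,np.ones(len(s))]*dd[:,None]@M[:3,:3].T+M[:3,3]; P=P[(dd>0)]*1000
hand=P[(P[:,2]<27)]
for z0 in range(-70,30,8):
    q=hand[(hand[:,2]>=z0)&(hand[:,2]<z0+8)]
    if len(q)>5: print(z0,len(q),"x",np.percentile(q[:,0],[1,99]).round(1),"y",np.percentile(q[:,1],[1,99]).round(1))
E
```

```text
-70 2209 x [ 6.8 18.8] y [-55.9  54.9]
-62 4115 x [ 2.7 16.4] y [-56.9  56.8]
-54 3540 x [-6.6 16.2] y [-52.8  53. ]
-46 2223 x [-9.  16.2] y [-46.9  47.3]
-38 2029 x [-9.7 11.3] y [-39.8  40.5]
-30 1543 x [-9.6 12.5] y [-35.3  35.7]
-22 591 x [-10.8  12.5] y [-28.5  28.8]
-14 352 x [-12.3  10.7] y [-8.9  6.8]
-6 221 x [ 5.2 10. ] y [-13.2  13.6]
2 215 x [5.  9.9] y [-13.1  13.7]
10 186 x [4.9 9.9] y [-12.9  13.2]
18 78 x [-25.6  10.3] y [-11.1  64.8]
26 362 x [-47.4  12.6] y [34.9 66.3]
```

Below tool z = -14 mm the fingers are only about ±13 mm thick, and the knuckles stay above about 0.05 m, so the rail and ledge items are clear. Descending into the space in front of the scoop, then starting the push.

```bash
python3 -m creep '[[0,0,0.008,0,0,7,255],[0,0,0,0,0,7,255],[0,0,0,0,0,6,255],[0,0,0,0,0,0,255]]'; python3 -m creep '[[0,0,0,0,5,0,255],[0,0,0,0,5,0,255],[0,0,0,0,5,0,255],[0,0,0,0,5,0,255],[0,0,0,0,4,0,255],[0,0,0,0,4,0,255],[0,0,0,0,4,0,255],[0,0,0,0,4,0,255]]'
cat > look.py <<'E'
import sys
from h import *
t=sys.argv[1]
o=get_obs(); p,d=camera("wrist"); cv2.imwrite(f"pics/w{t}.png",p)
s,_=camera("side"); cv2.imwrite(f"pics/s{t}.png",cv2.resize(s[180:370,220:420],None,fx=3,fy=3))
org=np.array([.5915,-.0528]); ey=np.array([-.0258,.9997]); ex=np.array([.9997,.0258])
print(o["clock"],"tray",((o["position"][:2]-org)@np.c_[ex,ey]*1000).round(1),"z",o["position"][2],o["ft_force"].round(1),Ro.from_quat(o["ee_rot"]).as_matrix()[:,0].round(4))
for n,C,im in(("side",cam("side"),s),("wrist",cam("wrist",o),p)):
    bs=[b for b in blobs(im,"orange") if 60<b[1]]
    for b in bs:
        ys,xs=np.nonzero(b[2]); P=plane(C,np.c_[xs,ys],0.030)[:,:2]; L=(P-org)@np.c_[ex,ey]*1000
        if abs(L.mean(0)[0])<120 and abs(L.mean(0)[1])<240:
            r=cv2.minAreaRect(L.astype(np.float32)); print(n,"strip c",L.mean(0).round(1),"min",L.min(0).round(1),"max",L.max(0).round(1),"rect",np.round(r[1],1),round(r[2],1))
E
python3 look.py 3
```

```text
clock: 3.95
position: [0.4873, -0.092, 0.0411]
ee_rot: [0.699, 0.715, 0.0, -0.0]
ft_force: [-0.2, -0.1, -0.7]
grip_width: -0.001
clock: 4.75
position: [0.5236, -0.0914, 0.0413]
ee_rot: [0.699, 0.715, 0.0, -0.0]
ft_force: [-0.9, -0.5, 1.0]
grip_width: -0.0
4.75 tray [-68.8 -36.8] z 0.04128088833383844 [-0.9 -0.5  1. ] [-2.290e-02  9.997e-01  1.000e-04]
wrist strip c [-30.3  -0.5] min [-42.4 -15.3] max [-18.1   6.4] rect [20.9 22.9] 84.7
wrist strip c [-34.2 -33.9] min [-45.8 -49.2] max [-20.1 -15.2] rect [35.2 22.6] 83.9
```

View pics/w3.png

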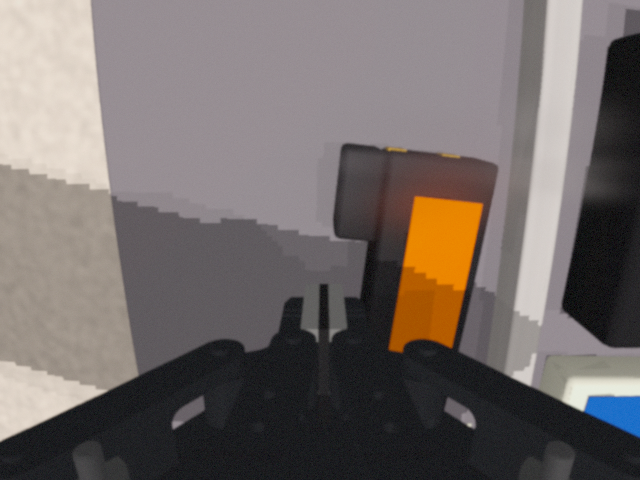

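View pics/s3.png

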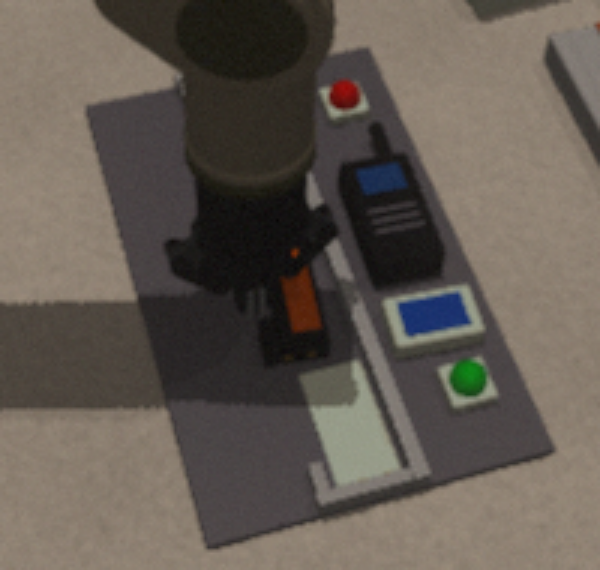

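The pack is advancing and straightening: yaw is now about -0.1, there is a gap to the rail at px ~(485 to 520, 250), and forces are near zero. Continuing to the rail.

```bash
python3 -m creep '[[0,0,0,0,4,0,255],[0,0,0,0,4,0,255],[0,0,0,0,4,0,255],[0,0,0,0,3,0,255],[0,0,0,0,2,0,255],[0,0,0,0,2,0,255],[0,0,0,0,1,0,255],[0,0,0,0,0,0,255]]'
python3 look.py 4
```

```text
clock: 5.65
position: [0.5431, -0.091, 0.0412]
ee_rot: [0.699, 0.715, -0.0, -0.0]
ft_force: [-2.8, -1.3, 1.8]
grip_width: -0.001
5.65 tray [-49.4 -37. ] z 0.04118560989809801 [-2.8 -1.3  1.8] [-2.280e-02  9.997e-01  1.000e-04]
wrist strip c [-9.9  5.2] min [-24.   -6.8] max [-3.7  7.8] rect [11.2 24.9] 54.8
wrist strip c [-16.4 -35.3] min [-26.4 -49.3] max [-3.6 -2.5] rect [22.7 46.8] 0.5
```

View pics/w4.png

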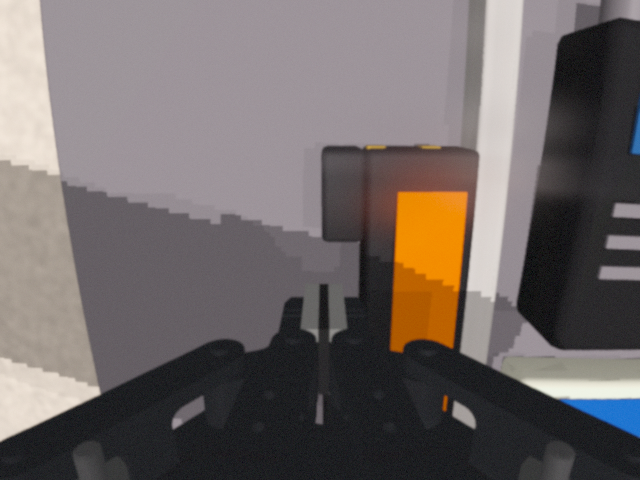

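The wrist view shows the pack parallel to the rail and against it (strip edge at px 397/465, nearly vertical). I'll press 2 mm more to confirm with the force.

```bash
python3 -m creep '[[0,0,0,0,1,0,255],[0,0,0,0,1,0,255],[0,0,0,0,0,0,255],[0,0,0,0,0,0,255]]'
python3 look.py 5
```

```text
clock: 6.15
position: [0.5434, -0.0911, 0.041]
ee_rot: [0.699, 0.715, -0.001, -0.002]
ft_force: [-12.3, -0.2, 9.0]
grip_width: -0.002
6.15 tray [-49.1 -37. ] z 0.04095258499468437 [-12.3  -0.2   9. ] [-2.240e-02  9.997e-01  8.000e-04]
wrist strip c [-26.1  -1.2] min [-26.4 -11.8] max [-25.6   7.8] rect [19.6  0.6] 88.7
wrist strip c [-9.9  5.3] min [-25.   -5.1] max [-3.7  7.8] rect [10.3 24.8] 59.4
wrist strip c [-16.1 -35.3] min [-26.4 -49.1] max [ -3.6 -12.5] rect [22.6 36.7] 0.4
```

Solid flush contact at 12 N, held for more than 0.1 s, with strip yaw about 0. I'll ease the press and start dragging along the rail towards -y (tool -x).

```bash
python3 -m creep '[[0,0,0,-1,-1,0,255],[0,0,0,-4,0,0,255],[0,0,0,-4,0,0,255],[0,0,0,-4,0,0,255],[0,0,0,-4,0,0,255],[0,0,0,-4,0,0,255],[0,0,0,-4,0,0,255],[0,0,0,-4,0,0,255]]'
python3 look.py 6
```

```text
clock: 7.05
position: [0.5439, -0.1182, 0.0406]
ee_rot: [0.698, 0.716, -0.0, -0.002]
ft_force: [-6.6, 4.6, 2.0]
grip_width: 0.003
7.05 tray [-49.3 -64.2] z 0.040562585173326525 [-6.6  4.6  2. ] [-0.0243  0.9997  0.0025]
wrist strip c [-26.1 -19.4] min [-26.5 -32.1] max [-24.2  -9.3] rect [22.8  2. ] 85.6
wrist strip c [ -8.2 -13.3] min [-23.6 -31.1] max [-3.8 -9.2] rect [13.9 29.4] 42.7
wrist strip c [-16.3 -62.6] min [-26.2 -76. ] max [ -3.6 -41.5] rect [22.6 34.5] 0.2
```

View pics/w6.png

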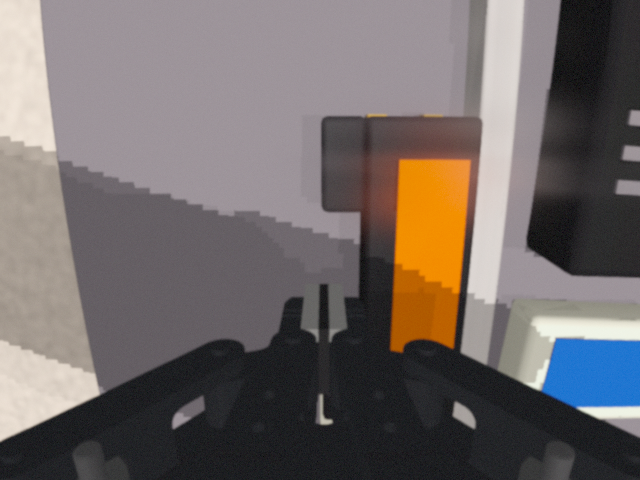

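View pics/s6.png

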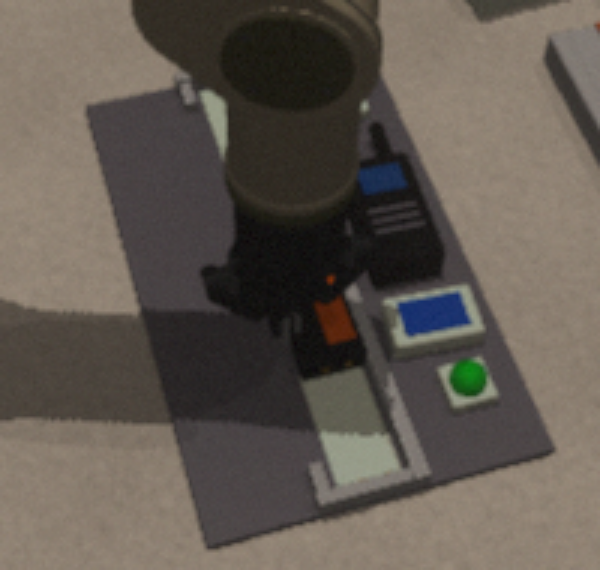

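The pack trails with the finger against the leading lug (moved about 17 mm) and is still flush. Continuing.

```bash
python3 -m creep '[[0,0,0,-5,0,0,255],[0,0,0,-5,0,0,255],[0,0,0,-5,0,0,255],[0,0,0,-5,0,0,255],[0,0,0,-5,0,0,255],[0,0,0,-5,0,0,255],[0,0,0,-5,0,0,255],[0,0,0,-5,0,0,255]]'
python3 look.py 7
```

```text
clock: 7.95
position: [0.545, -0.1583, 0.0406]
ee_rot: [0.699, 0.716, -0.0, -0.002]
ft_force: [-6.3, 5.5, 1.0]
grip_width: 0.0
7.95 tray [ -49.2 -104.3] z 0.04055902541825513 [-6.3  5.5  1. ] [-0.0241  0.9997  0.0024]
wrist strip c [-11.2 -54.1] min [-26.4 -71.6] max [ -3.9 -49.4] rect [22.4 22.1] 0.6
wrist strip c [ -15.9 -101.8] min [ -26.2 -116.1] max [ -3.5 -80.6] rect [22.6 35.5] 0.3
```

View pics/w7.png

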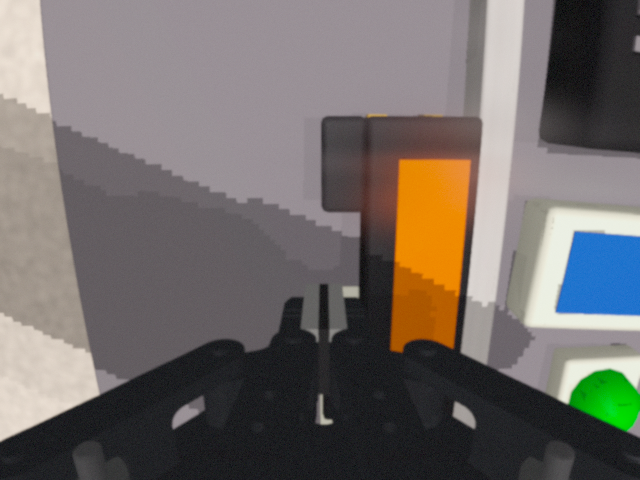

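View pics/s7.png

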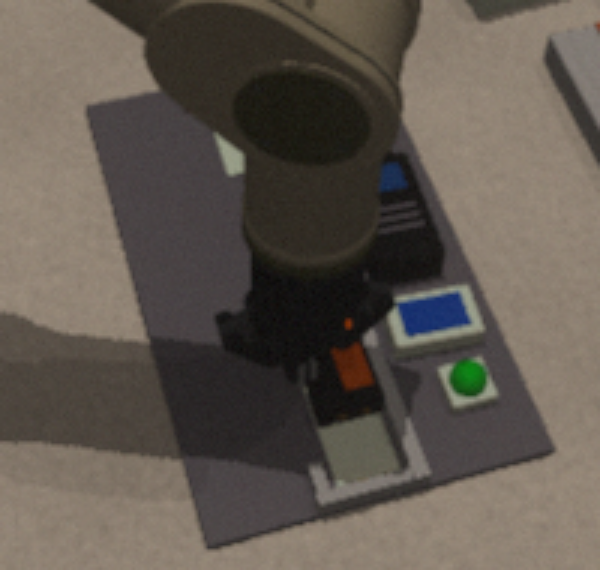

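The pack is moving with the finger, flush to the rail and aimed into the bay mouth (centre y ≈ -92), with steady forces.

```bash
python3 -m creep '[[0,0,0,-5,0,0,255],[0,0,0,-5,0,0,255],[0,0,0,-5,0,0,255],[0,0,0,-5,0,0,255],[0,0,0,-5,0,0,255],[0,0,0,-5,0,0,255],[0,0,0,-5,0,0,255],[0,0,0,-5,0,0,255]]'
python3 look.py 8
```

```text
clock: 8.85
position: [0.546, -0.1985, 0.0406]
ee_rot: [0.699, 0.716, -0.0, -0.002]
ft_force: [-5.5, 4.9, 1.0]
grip_width: 0.0
8.85 tray [ -49.2 -144.4] z 0.04058509746372273 [-5.5  4.9  1. ] [-0.024   0.9997  0.0024]
wrist strip c [ -7.9 -95.1] min [ -25.1 -120.5] max [ -3.5 -89.5] rect [16.7 37.5] 34.8
wrist strip c [ -16.2 -140. ] min [ -26.4 -156.3] max [ -3.5 -89.9] rect [22.8 66.4] 0.5
```

View pics/s8.png

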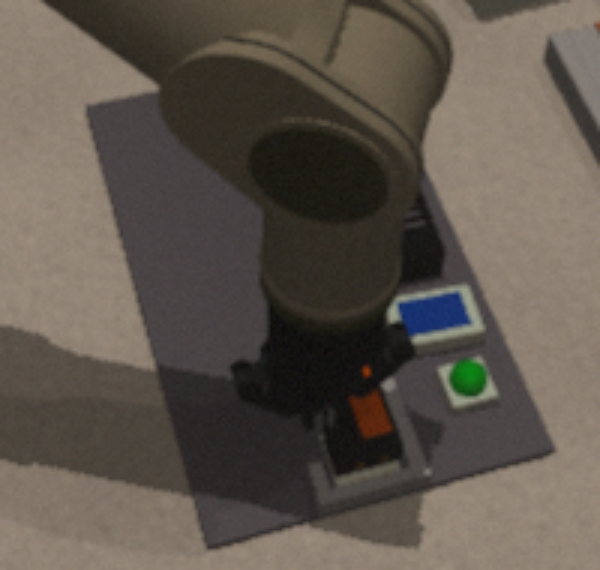

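About 13 mm remain. I'll take small steps and watch for the end-wall force.

```bash
python3 -m creep '[[0,0,0,-4,0,0,255],[0,0,0,-3,0,0,255],[0,0,0,-2,0,0,255],[0,0,0,-1,0,0,255],[0,0,0,0,0,0,255]]'
python3 -m creep '[[0,0,0,-1,0,0,255],[0,0,0,-1,0,0,255],[0,0,0,0,0,0,255]]'; python3 -m creep '[[0,0,0,-1,0,0,255],[0,0,0,0,0,0,255]]'
python3 look.py 9
```

```text
clock: 9.45
position: [0.5463, -0.2089, 0.0406]
ee_rot: [0.699, 0.715, -0.0, -0.001]
ft_force: [-6.5, 2.9, -0.5]
grip_width: 0.0
clock: 9.75
position: [0.5463, -0.2106, 0.0406]
ee_rot: [0.699, 0.715, -0.0, -0.001]
ft_force: [-5.9, 4.0, -0.5]
grip_width: -0.0
clock: 9.95
position: [0.5464, -0.2115, 0.0406]
ee_rot: [0.699, 0.715, -0.0, -0.001]
ft_force: [-5.7, 3.6, -0.3]
grip_width: 0.001
9.95 tray [ -49.2 -157.5] z 0.040630423449962226 [-5.7  3.6 -0.3] [-0.0237  0.9997  0.002 ]
wrist strip c [ -10.5 -108.3] min [ -26.3 -129.5] max [  -3.6 -102.6] rect [22.6 26.9] 0.4
wrist strip c [ -15.8 -153.8] min [ -26.2 -169.4] max [  -3.4 -127.5] rect [22.7 42. ] 0.3
```

View pics/s9.png

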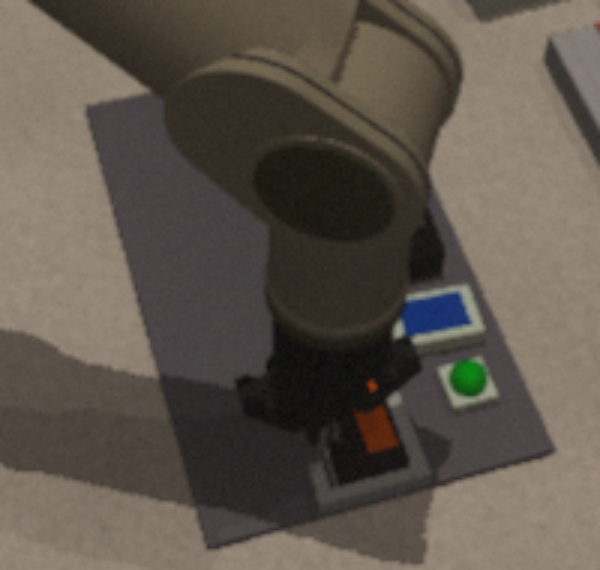

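There is no wall reaction yet, so I'll continue in 1 mm steps.

```bash
python3 -m creep '[[0,0,0,-1,0,0,255],[0,0,0,-1,0,0,255],[0,0,0,0,0,0,255]]'; python3 -m creep '[[0,0,0,-1,0,0,255],[0,0,0,0,0,0,255]]'; python3 look.py 10
```

```text
clock: 10.35
position: [0.5464, -0.2134, 0.0406]
ee_rot: [0.699, 0.715, -0.0, -0.002]
ft_force: [-5.8, 4.2, 0.8]
grip_width: -0.001
clock: 10.55
position: [0.5464, -0.2135, 0.0406]
ee_rot: [0.698, 0.716, 0.0, -0.002]
ft_force: [-6.2, 7.6, 2.7]
grip_width: 0.0
10.55 tray [ -49.2 -159.5] z 0.04058611573275328 [-6.2  7.6  2.7] [-0.0245  0.9997  0.0035]
wrist strip c [ -10.1 -110.5] min [ -26.3 -134.5] max [  -3.5 -104.5] rect [22.7 30. ] 0.5
wrist strip c [ -15.9 -156.3] min [ -26.2 -171.3] max [  -3.4 -135.5] rect [22.7 35.8] 0.4
```

View pics/w10.png

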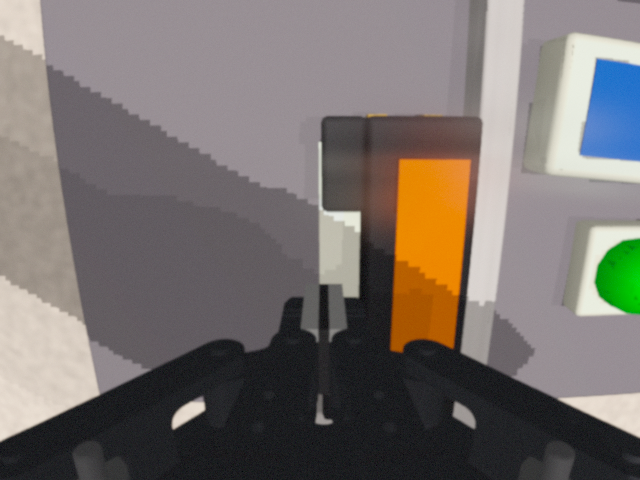

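Position has stalled and Fy is rising, so the pack has reached the wall. One more mm to confirm.

```bash
python3 -m creep '[[0,0,0,-1,0,0,255],[0,0,0,0,0,0,255],[0,0,0,0,0,0,255]]'
```

```text
clock: 10.95
position: [0.5464, -0.2135, 0.0405]
ee_rot: [0.698, 0.716, 0.001, -0.003]
ft_force: [-7.8, 11.4, 5.1]
grip_width: -0.002
```

The wall is confirmed at 11 N with no motion. I'll relax both contacts together, then back away from the scoop and rise.

```bash
python3 -m creep '[[0,0,0,1,-0.6,0,255],[0,0,0,1,-0.6,0,255],[0,0,0,0.5,-0.5,0,255],[0,0,0,1,-1,0,255],[0,0,0,2,-3,0,255],[0,0,0,2,-5,0,255],[0,0,0,0,-5,0,255],[0,0,0,0,0,0,255]]'
python3 look.py 11
```

```text
clock: 11.75
position: [0.5305, -0.2101, 0.0414]
ee_rot: [0.699, 0.715, -0.0, -0.0]
ft_force: [-0.3, 0.2, 0.6]
grip_width: -0.003
11.75 tray [ -65.  -155.7] z 0.04138376937453764 [-0.3  0.2  0.6] [-0.0221  0.9998  0.    ]
wrist strip c [ -12.5 -108.7] min [ -26.5 -126. ] max [  -3.8 -104.3] rect [22.7 21.7] 0.2
wrist strip c [ -15.3 -158.2] min [ -26.4 -175.1] max [  -3.6 -136.3] rect [22.8 38.8] 0.0
```

View pics/w11.png

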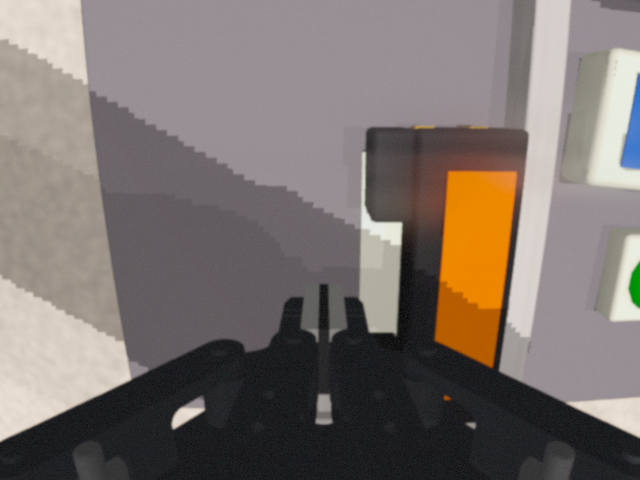

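The hand is free (forces ≈ 0) and the pack is unmoved. Rising and retreating for the final look.

```bash
python3 -m creep '[[0,0,0,0,0,-15,255],[0,0,0,0,0,-30,255],[0,0,0,0,0,-40,255],[0,0,0,0,0,-40,255],[0,0,0,20,0,-40,255],[0,0,0,40,0,-10,255],[0,0,0,40,0,0,255],[0,0,0,40,0,0,255]]'; python3 -m creep '[[0,0,0,40,0,0,255],[0,0,0,20,0,0,255],[0,0,0,0,0,0,255]]'
python3 look.py 12; python3 - <<'E'
from h import *
p,_=camera("scene"); cv2.imwrite("pics/sc12.png",p)
E
```

```text
clock: 12.65
position: [0.5283, -0.0687, 0.2182]
ee_rot: [0.699, 0.715, 0.001, 0.001]
ft_force: [0.8, 0.2, 0.5]
grip_width: -0.005
clock: 12.95
position: [0.5269, -0.0063, 0.2173]
ee_rot: [0.697, 0.717, 0.001, -0.0]
ft_force: [0.1, -0.3, -0.5]
grip_width: -0.001
12.95 tray [-63.4  48.2] z 0.21731513510108355 [ 0.1 -0.3 -0.5] [-0.028   0.9996  0.0011]
side strip c [ -14.6 -145.7] min [ -25.5 -186.8] max [  -3.7 -102.8] rect [21.7 84. ] 0.2
```

View pics/w12.png

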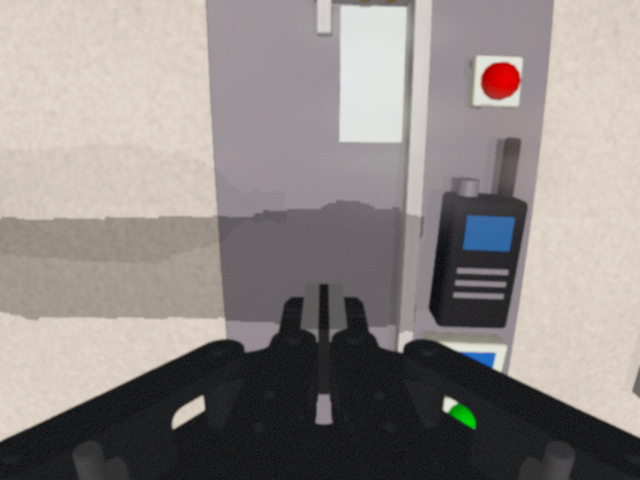

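View pics/s12.png

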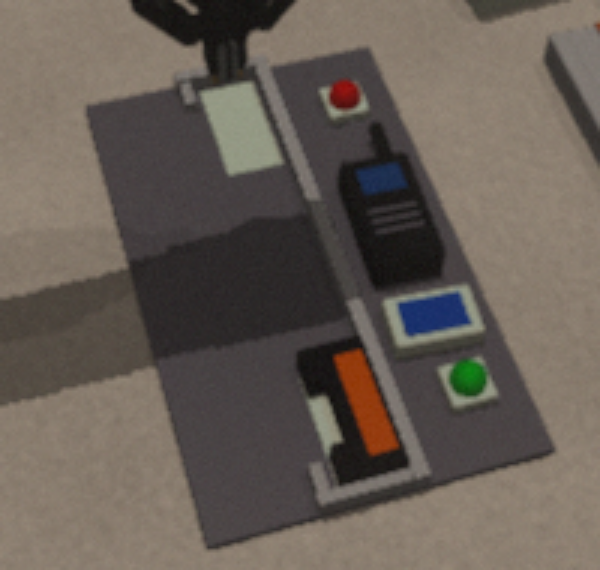

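View pics/sc12.png

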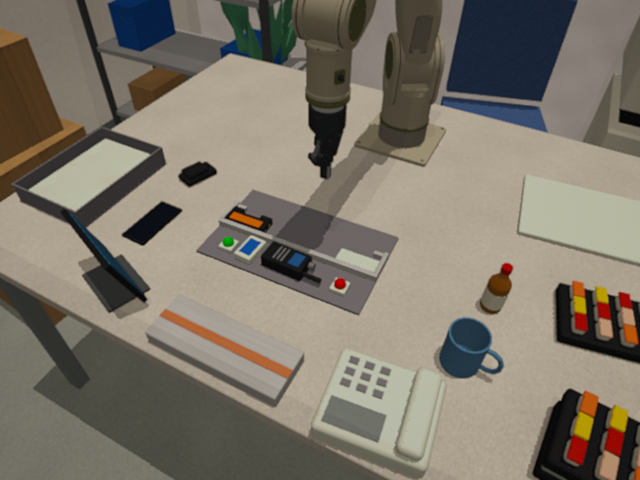

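The side view shows the pack flush to the rail and against the end wall: strip centre y = -145.7 mm, 0.2° off the rail. The hand is clear, and the other objects look unmoved. Handing in.

```bash
python3 -c "
from workcell import *
print(hand_in())"
```

```text
the job is handed in; nothing more can be done
None
```

The battery pack is in the green-lamp bay (the -y end), pushed home against its end wall and flush to the rail. I handed the job in at about 13 s of the 58 s allowed; no verdict was reported.

- **What I did:** With the fingers shut, I put the tips in the pack's scoop and pushed it square against the rail, which stopped it firmly at 12 N. I then eased to a light press of about 6 N and dragged it along by its leading lug. The end wall stopped it at about 11 N with no further motion. I relaxed both contacts before backing off and rising.
- **Final checks:** The side camera put the orange strip's centre at y = -145.7 mm (home is -145) and 0.2° from the rail. Its x read -14.6 mm where about -17 mm was expected, which is roughly the camera's 2 mm calibration error. Force on the hand was about zero and it is well clear.
- **Other objects:** By eye, everything else stood where it was. I did not measure their positions again, and I did not measure the pack's height or tilt after the move.

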